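# Load the bearing magazine past its spring catch

### The job

Load the three loose ball bearings on the tray into the magazine slot: push them with the fingertips one at a time through the narrow gate, each until the spring catch has snapped shut behind it before you bring the next. Slide them flat on the tray, never pick one up, and leave the grooved pulley lying where it is. At the end all three stand in a row in the slot with the catch closed behind the last, and the hand is clear.

Things in the scene. Friction and masses are not known exactly. Their poses are not given: they have to be found in the camera images.
- tray: fixed grey loading tray with an aluminium slot rail; origin on its underside at the gate line, midway across the slot; x runs along the slot to its black end stop, z up; smooth level floor 4 mm above the counter. A funnel (rim 12 mm above the floor) narrows from y +-95 at x -87 to +-36 at x -54 and +-26 at x -36 mm; from there on the slot is 52 mm wide with sides 20 mm above the floor.
- pan (a point): middle of the pan's floor, at tray x -168, y 0 mm. The pan reaches from x -250 to -87 mm and y +-95 mm inside its 12 mm rim; the loose bearings and the pulley lie in it.
- slot_end (a point): floor of the slot at the end stop's inner face, tray x 144, y 0 mm. Three bearings pushed up to the stop put the last one's centre at x 26.5 mm, with about 6 mm of play to the closed catch. In-turned lips cover the slot's edges from x 18 mm on, 17 mm above the floor and 41 mm apart: bearings enter only through the gate.
- catch (a joint): spring catch, a dark steel lever 4 to 12 mm above the tray floor, pivoted at tray x -34, y 35 mm beside the slot. 0 rad: closed, nose across the slot to y 10 mm. A bearing pushed along +x turns it aside (up to 0.5 rad, stop at 0.7; about 2 N); it springs back by itself once the bearing's centre is past x 20 mm. A finger beside it holds it open until raised straight up.
- catch_nose (a point): centre of the catch's rounded nose (radius 3 mm), 8 mm above the tray floor; at tray x -3, y 13 mm when closed
- bearing_a: sealed steel ball bearing lying flat, a ring 47 mm across and 14 mm high, 0.07 to 0.15 kg; origin at the centre of its underside, z up. Only its outer rim and flat faces can be pushed on; treat the bore as closed.
- bearing_b: sealed steel ball bearing lying flat, a ring 47 mm across and 14 mm high, 0.07 to 0.15 kg; origin at the centre of its underside, z up. Only its outer rim and flat faces can be pushed on; treat the bore as closed.
- bearing_c: sealed steel ball bearing lying flat, a ring 47 mm across and 14 mm high, 0.07 to 0.15 kg; origin at the centre of its underside, z up. Only its outer rim and flat faces can be pushed on; treat the bore as closed.
- pulley: grooved steel vee pulley lying flat at the back of the pan, 64 mm across and 18 mm high; origin at the centre of its underside. Too wide for the slot; stays where it is.
Not all that is in view belongs to the job. What is shaped like the bearing_c but green is not meant. Leave any blue look-alike of the bearing_b alone.

How it is judged:
By the outcome, as a careful person would: the job done as asked, in the order asked, and still so for the second after the job is handed in, with the robot touching nothing.
It also fails if it takes over 54 s, if anything falls off the work surface, if the arm or the gripper's body presses on something with over 40 N, if the wrist force passes 120 N, or if a joint passes its speed limit or range.

### The arm

A 6-joint arm with a two-finger parallel gripper is mounted at the origin on the work surface; the furniture and walls round the work are solid. World frame = base frame: x ahead of the robot, y to its left, z up, the work surface at z = 0. Lengths are in m, angles in rad, forces in N, time in s.
With the tool pointing down it reaches from about 0.3 to 0.875 m from the base axis. Payload 6.4 kg.
Tool frame: the origin (TCP) lies at the very end of the fingers, on their centre line; the grasp point (between the pads) lies 19 mm behind it; z points along the fingers, y is the line along which they close (so a half turn about z gives the same grasp; the last joint's range is limited). The gripper opens to 85 mm and grips with 20 to 120 N. Pads are 22 mm wide; open, the fingers measure 114 mm over their backs; the gripper's body (76 mm by 85 mm) begins 54 mm behind the grasp point. The pads swing forward as they close: fully open they stand 13 mm farther back than shut.
Start: joints at [1.122, 0.181, 1.607, -0, 1.354, -0.206], TCP at [0.138, 0.558, 0.231] pointing down, gripper open.
Joint ranges: [-2.99, 2.99], [-0.89, 2.07], [0.3, 2.58], [-1.14, 4.28], [0, 2.63], [-3.12, 3.12]. Speed limits (rad/s): [2.57, 2.57, 3.01, 3.14, 3.14, 3.14].

### API

Orientations are given as a unit quaternion [w, x, y, z].
In Python, from bench import ctrl, camera, calibration, order, outline_of gives the robot as it stands.
- The arm moves only by the tool move_arm, never from a script. Its argument "series" is a list that holds one entry, the list of rows, each a list of 5 numbers: the opening, from 0 (shut) to 1 (fully open), then the shift along the tool's x, y, z in mm, then the turn about the tool's z in rad. A call has exactly 10 rows; each row is the pose to reach, as a shift and turn from the pose commanded when the call began, along the tool's axes at that moment; what a row does not reach only later rows make up. A row lasts 1/12 s, in which the tool goes at most 41.7 mm and 7.16 degrees, less where a joint would pass 70% of its speed; a pose out of reach is approached as far as the arm can. A call with a gripper value outside its range is refused whole. The fingers move at their own pace and stop on an object; the grip force is fixed at half the most. Time passes only in rows, so rows that repeat a pose let the fingers close, or fill a call up. It gives the time, the measured TCP pose, the force, the opening and the grip force at its end, in the units of the state.
- ctrl.get_obs(): the state, without advancing time (a new reading comes with each control period).
- camera(name): name is "scene" or "side" or "wrist"; returns (picture, depth): 420x560x3 uint8, blue, green, red; 420x560 float32, m along the optical axis (not along the pixel's ray), 0 where there is no reading.
- calibration(name): a dict with "intrinsics" (3x3 intrinsics, pixels), "rvec" (rotation vector, rad) and "tvec" (3), from world to camera coordinates, as OpenCV has them. Camera axes: x right, y down, z forward; pixel columns grow to the right and rows downward; lengths in m; the calibration is good to about 2 mm. The wrist camera is an equidistant fisheye: a pixel r from the principal point sees the ray r / f radians off the axis. A picture is of the moment at which its call begins: read the wrist's pose just before it. calibration takes no time and is no camera call; for the wrist camera it gives the pose at the moment of the call.
- order.hand_in(): hands the job in; it is judged then, once.
Trained networks look in the newest picture that a camera, given by its name, has taken for a name from the list of things; names that differ only in an ending like _2 or _b are one class to them, and where a whole thing is asked for, a point or a joint stands for the part that bears it (a point fixed in the world has none). Each returns a list of dicts, best first, with "conf" (0 to 1); they miss things now and then, are a little off and sometimes report something else, mostly with a low value. They report only what shows in the picture. A call takes as long as a camera call. They do not tell look-alikes from the thing itself.
- outline_of(target, camera): "region" (420x560 bool, what is visible of it) and "bbox" ([centre column, centre row, width, height] in pixels, round what is visible of it).
The state is a dict: "time_s": time; "q": joint angles; "dq": joint speeds; "joint_efforts": joint torques, N m; "eef_pos": TCP position; "eef_rot": TCP orientation; "wrist_force": force on the tool from outside, world axes, zero at the start; "torque": the same for the moment, N m; "opening": opening from 0.0 (shut) to 1.0 (fully open); "grasp_force": force on a finger pad.
Only numpy, scipy, OpenCV 4.12 (cv2) and the standard library are available. Lean on these libraries where they do the work, as an engineer would, in place of code of your own. Each camera call takes 0.05 s, during which the arm holds its last target. There are 200 camera calls.

## Working session

There is one attempt and no reset: what is moved stays moved. The work goes in short steps, Python scripts to look and compute and a tool call to move; the robot and the scene stay as the last step left them, time stands still between calls to the robot, and variables do not carry over. Pictures are saved under pics/ and viewed, at most 10 in all, crops included, and the job is handed in when it is done.

Besides the shell and the picture viewer there is one more tool, called by a JSON object that holds its "method" and its "body", one argument or row to a line. move_arm: Moves the arm, as the interface text tells. Its arguments: {"type":"object","properties":{"series":{"type":"array","items":{"type":"array","items":{"type":"array","items":{"type":"number"}}}}},"required":["series"]}

```bash
ls; mkdir -p pics
python3 - <<'E'
from bench import ctrl,camera,calibration,outline_of
import cv2,numpy as np
o=ctrl.get_obs();print({k:np.round(v,3) for k,v in o.items()})
for n in("scene","side"):
    p,d=camera(n);cv2.imwrite(f"pics/{n}0.png",p);np.save(f"{n}0.npy",d)
    c=calibration(n);print(n,c)
    for t in("bearing_a","pulley","tray","catch"):
        for r in outline_of(t,n):print(t,round(r["conf"],2),np.round(r["bbox"]))
E
```

```text
pics
{'time_s': np.float64(0.0), 'q': array([ 1.122,  0.181,  1.608,  0.   ,  1.354, -0.206]), 'dq': array([-0.001,  0.002,  0.002, -0.002, -0.   ,  0.001]), 'joint_efforts': array([ 2.0000e-03, -4.4486e+01, -3.5135e+01, -0.0000e+00,  9.0000e-03,
        0.0000e+00]), 'eef_pos': array([0.138, 0.558, 0.23 ]), 'eef_rot': array([-0.   ,  0.121,  0.993, -0.001]), 'wrist_force': array([-0.21 ,  0.558,  0.192]), 'torque': array([ 0.064, -0.022,  0.035]), 'grasp_force': np.float64(0.0), 'opening': np.float64(1.001)}
scene {'intrinsics': array([[430.04815664,   0.        , 282.62127407],
       [  0.        , 430.04815664, 209.46881627],
       [  0.        ,   0.        ,   1.        ]]), 'rvec': array([ 0.69544294, -2.69475522,  1.0332997 ]), 'tvec': array([0.51985062, 0.17188541, 0.76427918])}
bearing_a 0.84 [234. 208.  24.  22.]
bearing_a 0.74 [359. 224.  24.  21.]
bearing_a 0.73 [314. 263.  20.  26.]
bearing_a 0.66 [264. 187.  19.  21.]
bearing_a 0.6 [268. 254.  28.  23.]
bearing_a 0.59 [302. 300.  23.  28.]
pulley 0.95 [256. 288.  33.  34.]
tray 0.71 [281. 254. 136. 179.]
tray 0.6 [295. 219.  10.   6.]
side {'intrinsics': array([[384.22292303,   0.        , 282.03025378],
       [  0.        , 384.22292303, 211.20614219],
       [  0.        ,   0.        ,   1.        ]]), 'rvec': array([ 0.47320046, -2.88576001,  0.85602814]), 'tvec': array([0.51797236, 0.12137109, 0.84557327])}
bearing_a 0.85 [246. 201.  22.  21.]
bearing_a 0.79 [263. 261.  19.  20.]
bearing_a 0.68 [302. 264.  24.  23.]
bearing_a 0.55 [301. 300.  25.  23.]
bearing_a 0.54 [336. 220.  14.  21.]
bearing_a 0.53 [223. 222.  16.  19.]
pulley 0.88 [258. 296.  27.  35.]
tray 0.67 [277. 254. 106. 171.]
catch 0.53 [280. 226.   6.   9.]
```

Run:
```python
import cv2
p=cv2.imread("pics/scene0.png");cv2.imwrite("pics/scene0c.png",cv2.resize(p[140:340,180:440],None,fx=3,fy=3,interpolation=cv2.INTER_CUBIC)[:600,:780])
```

```text
(no output)
```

View pics/scene0c.png

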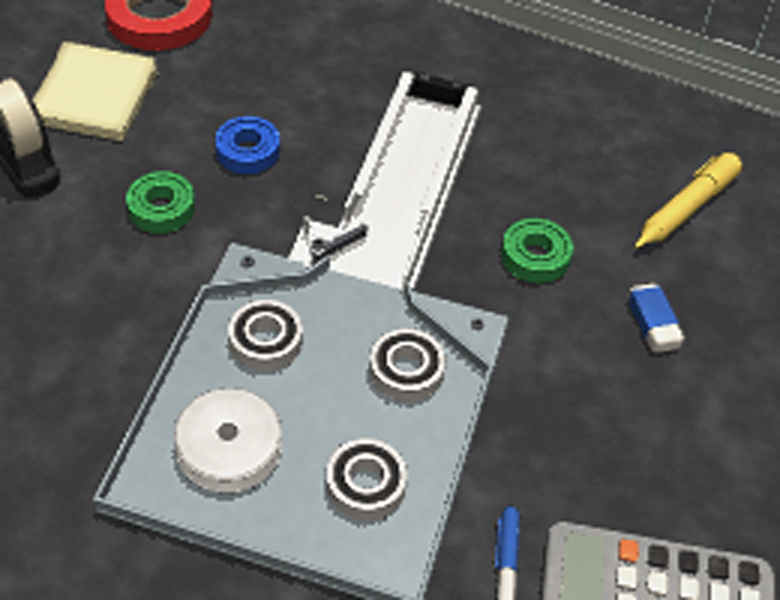

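The scene shows six bearing-shaped things. The three silver/black ones at scene px (268,251), (315,261) and (302,299) lie in the pan, so these are the ones meant. The two green ones (234,208), (359,224) and the blue one (264,187) lie outside the tray and stay put. The pulley is at (256,288). The crop above confirms this. Next I fit the tray pose.

```bash
cat > h.py <<'E'
import cv2,numpy as np
from bench import ctrl,camera,calibration,outline_of
def plane(n,px,z,c=None):
    c=c or calibration(n);R=cv2.Rodrigues(c["rvec"])[0];t=c["tvec"].ravel()
    K=c["intrinsics"];px=np.atleast_2d(px).astype(float)
    r=np.c_[px,np.ones(len(px))]@np.linalg.inv(K).T@R;C=-R.T@t
    return C+r*((z-C[2])/r[:,2])[:,None]
def proj(n,X):
    c=calibration(n);return cv2.projectPoints(np.float64(X),c["rvec"],c["tvec"],c["intrinsics"],None)[0][:,0]
def fit(T,W):
    T=np.array(T,float);W=np.array(W);a=T@[1,1j];b=W[:,:2]@[1,1j]
    m=np.vdot(a-a.mean(),b-b.mean());u=m/abs(m);o=b.mean()-u*a.mean()
    return o,u,abs(o+u*a-b)*1e3
E
python3 - <<'E'
from h import *
f=lambda x,y:(180+x/3,140+y/3)
# tray pts(mm), z(m), crop px
P=[((-34,35),.018,f(320,245)),((-3,13),.016,f(360,233)),((-36,-26),.016,f(408,288)),((-87,95),.016,f(205,289)),((144,22),.024,f(412,94)),((144,-22),.024,f(462,104)),((-250,95),.016,f(100,499)),((-250,-95),.016,f(415,596))]
W=np.array([plane("scene",p,z)[0] for _,z,p in P])
T=np.array([t for t,_,_ in P])/1e3
o,u,e=fit(T,W);print(o,np.angle(u),e)
p=cv2.imread("pics/scene0.png")
# ortho views, tray frame x up, 2px/mm x -260..160,y -110..110 at z 4mm (scene) & side
for n in("scene","side"):
    im=cv2.imread(f"pics/{n}0.png")
    xs=np.arange(160,-262,-.75);ys=np.arange(110,-110,-.6)
    X,Y=np.meshgrid(xs,ys,indexing="ij");w=o+u*(X+1j*Y)/1e3
    g=proj(n,np.c_[w.real.ravel(),w.imag.ravel(),np.full(w.size,.004)]).reshape(X.shape+(2,)).astype(np.float32)
    r=cv2.remap(im,g,None,cv2.INTER_CUBIC)
    for x in(144,0,-36,-87,-250):cv2.line(r,(0,int((160-x)/.75)),(8,int((160-x)/.75)),(0,0,255),1)
    for y in(95,26,-26,-95):cv2.line(r,(int((110-y)/.6),552),(int((110-y)/.6),562),(0,0,255),1); cv2.line(r,(int((110-y)/.6),170),(int((110-y)/.6),210),(0,0,255),1)
    cv2.imwrite(f"pics/o_{n}.png",r)
a=np.hstack([cv2.imread(f"pics/o_{n}.png") for n in("scene","side")]);cv2.imwrite("pics/o.png",a);print(a.shape)
for n in("scene","side"):
  cv2.imread
  camera(n)
  for t in("bearing_a","pulley"):
    for r in outline_of(t,n):
        m=np.argwhere(r["region"]);c=m[:,::-1].mean(0)
        z=.004+(.008 if t[0]=="b" else .011);w=plane(n,c,z)[0];q=((w[0]+1j*w[1])-o)/u*1e3
        if abs(q.imag)<100 and q.real<100: print(n,t,np.round(w,3),np.round(q))
E
```

```text
(0.5025962162916795+0.05969473155158986j) -1.4087384800231935 [ 9.56298247  2.07714145  4.08877585  2.91681008 11.77469662  9.65981894
  3.79266685  7.78363978]
(563, 734, 3)
scene bearing_a [0.429 0.23  0.012] (-180-45j)
scene bearing_a [0.533 0.168 0.012] (-102+48j)
scene bearing_a [0.443 0.145 0.012] (-94-45j)
scene pulley [0.512 0.248 0.015] (-184+40j)
side bearing_a [0.444 0.147 0.012] (-96-44j)
side bearing_a [0.43  0.231 0.012] (-181-44j)
side bearing_a [0.533 0.17  0.012] (-104+47j)
side bearing_a [0.409 0.019 0.012] (25-99j)
side pulley [0.512 0.248 0.015] (-184+40j)
```

View pics/o.png

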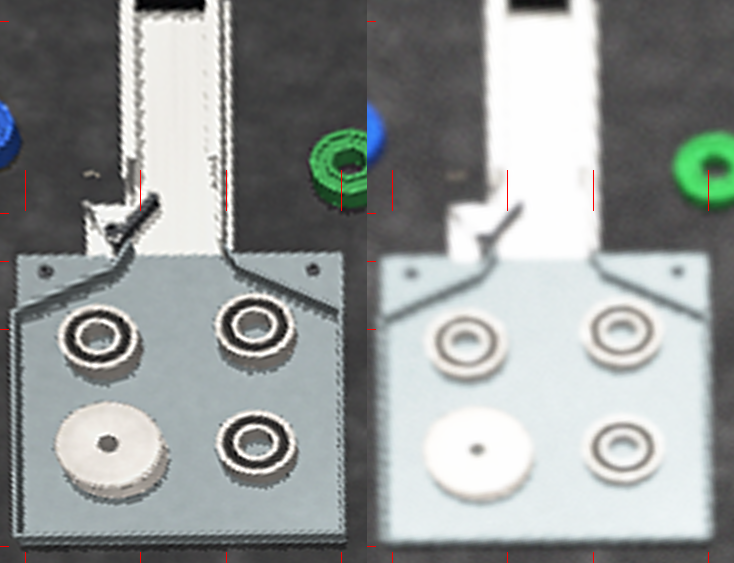

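The two orthographic views agree on the bearings to about 2 mm, but the tray's x is off by several mm. I'll move the hand over the pan and refine the tray pose from the wrist camera.

{"method": "move_arm", "body": {
  "series": [
    [[0.7,-41,-27,-5,0.12],[0.7,-82,-54,-10,0.24],[0.7,-123,-81,-15,0.36],[0.7,-164,-108,-20,0.48],[0.7,-205,-135,-25,0.6],[0.7,-246,-162,-30,0.72],[0.7,-287,-189,-35,0.84],[0.7,-328,-216,-40,0.96],[0.7,-369,-243,-45,1.08],[0.7,-410,-270,-50,1.17]]
  ]
}}

```text
time_s: 1.63
eef_pos: [0.4205, 0.2519, 0.2741]
eef_rot: [0.0, 0.651, 0.759, 0.0]
wrist_force: [0.9, 0.2, -0.1]
opening: 0.699
grasp_force: 0.0
```

Run:
```python
from h import *
o=ctrl.get_obs();print(o["time_s"],o["eef_pos"],o["eef_rot"],o["opening"])
c=calibration("wrist");p,d=camera("wrist");cv2.imwrite("pics/w1.png",p);np.savez("w1.npz",d=d,**c)
R=cv2.Rodrigues(c["rvec"])[0];print(c["intrinsics"],-R.T@c["tvec"],R[2])
for n in("scene","side"):
    k=calibration(n);print(n,-cv2.Rodrigues(k["rvec"])[0].T@k["tvec"])
for t in("bearing_a","pulley","tray","catch"):
    for r in outline_of(t,"wrist"):print(t,round(r["conf"],2),np.round(r["bbox"]))
```

```text
1.6333 [0.42052435 0.25191424 0.27408036] [2.01962770e-04 6.51398724e-01 7.58735450e-01 4.21375839e-04] 0.6990426125424536
[[325.1922621    0.         285.59384139]
 [  0.         325.1922621  209.22851282]
 [  0.           0.           1.        ]] [0.40806737 0.33474368 0.41648264] [ 0.05022424 -0.31966615 -0.94619822]
scene [0.27465971 0.58729058 0.68085515]
side [0.37388651 0.50591508 0.77606654]
bearing_a 0.96 [358. 238.  34.  39.]
bearing_a 0.83 [255. 317.  28.  33.]
bearing_a 0.72 [418. 285.  32.  31.]
bearing_a 0.69 [289. 186.  36.  40.]
bearing_a 0.57 [290. 248.  39.  32.]
pulley 0.63 [356. 184.  49.  52.]
tray 0.86 [327. 249. 152. 238.]
catch 0.44 [337. 297.  15.  18.]
```

View pics/w1.png

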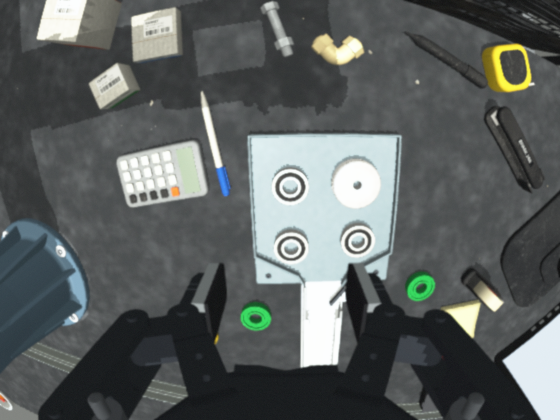

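The wrist view shows the pan head-on: bearings at px (289,186), (290,247) and (358,239), pulley at (356,184), gate near (322,282) and catch at (337,297). I'll make a rectified view with the predicted tray lines overlaid.

```bash
cat >> h.py <<'E'
def wproj(X,c):
    R=cv2.Rodrigues(c["rvec"])[0];p=np.asarray(X)@R.T+c["tvec"].ravel();K=c["intrinsics"]
    r=np.hypot(p[:,0],p[:,1]);th=np.arctan2(r,p[:,2]);s=K[0,0]*th/np.maximum(r,1e-9)
    return np.c_[K[0,2]+s*p[:,0],K[1,2]+s*p[:,1]]
def wplane(px,z,c):
    K=c["intrinsics"];R=cv2.Rodrigues(c["rvec"])[0];C=-R.T@c["tvec"].ravel()
    d=(np.atleast_2d(px)-[K[0,2],K[1,2]])/K[0,0];th=np.hypot(*d.T)
    v=np.c_[d*(np.sin(th)/np.maximum(th,1e-9))[:,None],np.cos(th)]@R
    return C+v*((z-C[2])/v[:,2])[:,None]
def W(o,u,T,z):
    w=o+u*(np.array(T,float)@[1,1j])/1e3;return np.c_[w.real,w.imag,np.broadcast_to(z,w.shape)]
L={.016:[[(-54,36),(-87,95),(-250,95),(-250,-95),(-87,-95),(-54,-36)]],.024:[[(18,20.5),(144,20.5),(144,-20.5),(18,-20.5)],[(-36,26),(18,26)],[(-36,-26),(18,-26)]],.012:[[(-34,35),(-3,13)]]}
def overlay(im,pr,o,u,s):
    im=cv2.resize(im,None,fx=s,fy=s,interpolation=cv2.INTER_CUBIC)
    for z,ls in L.items():
        for l in ls:
            T=np.concatenate([np.linspace(a,b,20) for a,b in zip(l,l[1:])])
            cv2.polylines(im,[np.int32((pr(W(o,u,T,z))+.5)*s-.5)],False,(0,0,255),1)
    return im
E
python3 - <<'E'
from h import *
o,u=0.5025962162916795+0.05969473155158986j,np.exp(-1.4087j);o+=u*.007
c=dict(np.load("w1.npz"))
a=overlay(cv2.imread("pics/w1.png"),lambda X:wproj(X,c),o,u,4)[500:1400,960:1660]
b=overlay(cv2.imread("pics/scene0.png"),lambda X:proj("scene",X),o,u,4)[620:1360,800:1400]
cv2.imwrite("pics/ov1.png",np.hstack([cv2.resize(a,(440,566)),cv2.resize(b,(350,432))[:, :]if 0 else cv2.copyMakeBorder(cv2.resize(b,(356,439)),0,127,0,0,0)]))
E
```

```text
(no output)
```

View pics/ov1.png

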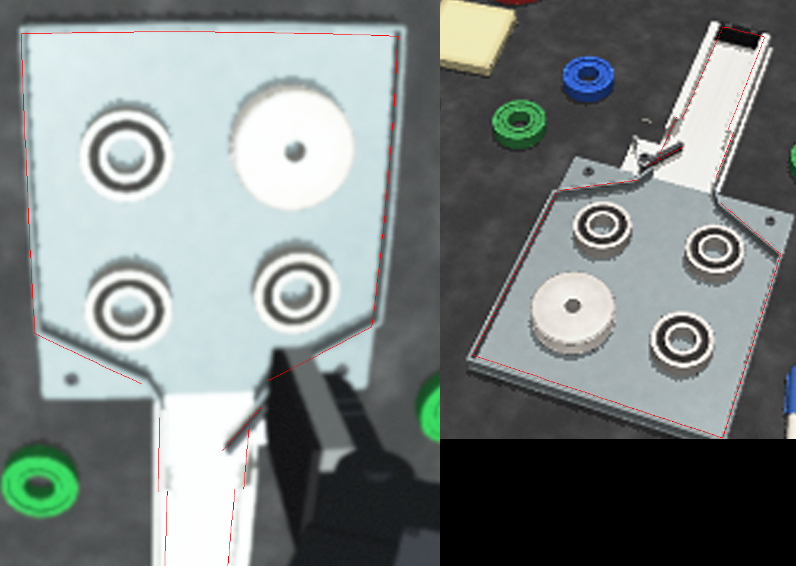

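The overlay fits in both cameras to about 2 mm. Next: bearing positions from the wrist picture, and the tool pose in the tray frame.

```bash
cat >> h.py <<'E'
O=0.5025962162916795+0.05969473155158986j+np.exp(-1.4087j)*.007;U=np.exp(-1.4087j)
def tray(w):return (complex(w[0],w[1])-O)/U*1e3
from scipy.spatial.transform import Rotation as Ro
def tool():
    s=ctrl.get_obs();q=tray(s["eef_pos"]);M=Ro.from_quat(s["eef_rot"],scalar_first=True).as_matrix()
    y=complex(*M[:2,1])/U
    print("t %.2f tray %.1f %.1f z %.1f toolY angle to trayY %.3f open %.2f"%(s["time_s"],q.real,q.imag,s["eef_pos"][2]*1e3,np.angle(y/1j),s["opening"]),np.round(s["wrist_force"],1))
def look(*ns):
    for n in ns:
        c=calibration(n);camera(n)
        for t in("bearing_a","pulley"):
            for r in outline_of(t,n):
                b=np.argwhere(r["region"])[:,::-1].mean(0);z=.012 if t[0]=="b" else .014
                w=(wplane(b,z,c) if n=="wrist" else plane(n,b,z))[0];q=tray(w)
                if abs(q.imag)<100 and -260<q.real<160:print(n,t,round(r["conf"],2),np.round(q,1),"px",np.round(b))
E
python3 -c "
from h import *
tool();look('wrist')"
```

```text
t 1.88 tray -211.8 -50.9 z 273.3 toolY angle to trayY -0.004 open 0.70 [0.4 0.1 0.2]
wrist bearing_a 0.93 (-187-44.4j) px [290. 188.]
wrist bearing_a 0.77 (-102-42.7j) px [292. 247.]
wrist bearing_a 0.75 (-110.6+47.5j) px [357. 241.]
wrist bearing_a 0.72 (18.2-98j) px [256. 317.]
wrist pulley 0.84 (-191+41.3j) px [357. 185.]
```

{"method": "move_arm", "body": {
  "series": [
    [[0.7,-36,3,10,0],[0.7,-72,6,25,0],[0.7,-110,10,45,0],[0.7,-110,10,83,0],[0.7,-110,10,121,0],[0.7,-110,10,160,0],[0.7,-110,10,198,0],[0.7,-110,10,230,0],[0.7,-110,10,255,0],[0.7,-110,10,267,0]]
  ]
}}

```text
time_s: 2.87
eef_pos: [0.4433, 0.1476, 0.0031]
eef_rot: [-0.002, 0.648, 0.762, -0.002]
wrist_force: [-1.2, -1.0, 1.7]
opening: 0.699
grasp_force: 0.0
```

```bash
python3 -c "
from h import *
tool()
p,d=camera('scene')
cv2.imwrite('pics/s2.png',cv2.resize(p[200:340,210:390],None,fx=4,fy=4,interpolation=cv2.INTER_CUBIC))"
```

```text
t 2.87 tray -103.3 -44.3 z 3.1 toolY angle to trayY -0.001 open 0.70 [-1.2 -1.   1.7]
```

View pics/s2.png

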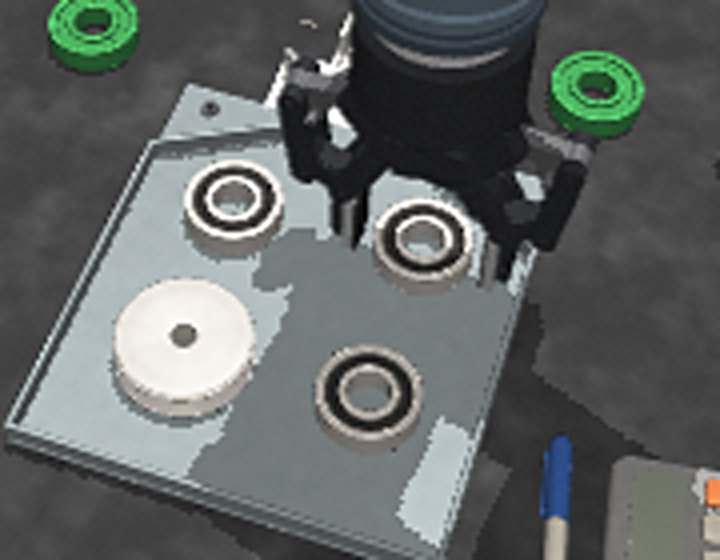

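{"method": "move_arm", "body": {
  "series": [
    [[0.7,0,8,0,0],[0.7,0,18,0,0],[0.7,0,28,0,0],[0.7,0,37,0,0],[0.7,0,43,0,0],[0.7,0,47,0,0],[0.7,0,46,0,0],[0.7,0,45,-30,0],[0.4,15,44,-50,0],[0,43,43,-50,0]]
  ]
}}

```text
time_s: 3.75
eef_pos: [0.4856, 0.1949, 0.0605]
eef_rot: [0.002, 0.65, 0.76, 0.002]
wrist_force: [1.4, -0.1, 1.3]
opening: 0.425
grasp_force: 0.0
```

```bash
python3 -c "
from h import *
tool();look('scene','side','wrist')"
```

```text
t 3.75 tray -143.1 5.1 z 60.5 toolY angle to trayY -0.007 open 0.43 [ 1.4 -0.1  1.3]
scene bearing_a 0.94 (-186.7-46.4j) px [302. 299.]
scene bearing_a 0.79 (-105.5+5.7j) px [289. 256.]
scene bearing_a 0.6 (-144-11.2j) px [291. 274.]
scene bearing_a 0.55 (-111.7+70.7j) px [256. 249.]
scene pulley 0.64 (-190.8+40.4j) px [255. 286.]
side bearing_a 0.8 (-188.3-45.1j) px [300. 301.]
side bearing_a 0.68 (-119.1+72j) px [252. 262.]
side pulley 0.75 (-192+40.8j) px [259. 295.]
wrist bearing_a 0.75 (-111+67.9j) px [382. 282.]
wrist bearing_a 0.69 (-187.5-43.9j) px [209. 173.]
wrist pulley 0.98 (-191+41.1j) px [352. 167.]
```

The left finger also nudged the neighbouring bearing to y≈70, against the rim. That is recoverable and I'll come back to it. First I push the centred bearing.

```bash
python3 -c "
from h import *
tool()"
```

```text
t 4.20 tray -143.9 1.7 z 56.1 toolY angle to trayY -0.005 open 0.00 [ 0.3 -0.1  0.2]
```

{"method": "move_arm", "body": {
  "series": [
    [[0,0,-6,18,0],[0,0,-6,34,0],[0,0,-6,42,0],[0,0,-6,46,0],[0,-8,-6,46,0],[0,-17,-6,46,0],[0,-27,-6,46,0],[0,-37,-6,46,0],[0,-47,-6,46,0],[0,-55,-6,46,0]]
  ]
}}

```text
time_s: 5.03
eef_pos: [0.4858, 0.1391, 0.011]
eef_rot: [0.0, 0.649, 0.76, 0.0]
wrist_force: [0.3, -0.2, -0.2]
opening: -0.006
grasp_force: 0.1
```

```bash
python3 -c "
from h import *
tool();look('scene','side');tool()"
```

```text
t 5.03 tray -88.0 -3.8 z 11.0 toolY angle to trayY -0.005 open -0.01 [ 0.3 -0.2 -0.2]
scene bearing_a 0.93 (-188.1-46.2j) px [302. 300.]
scene bearing_a 0.63 (-108.2+67.5j) px [258. 248.]
scene pulley 0.95 (-191.2+40.2j) px [256. 287.]
side bearing_a 0.82 (-188.5-44.6j) px [300. 301.]
side bearing_a 0.53 (-110.5+66.9j) px [255. 259.]
side pulley 0.93 (-192.4+40.5j) px [259. 296.]
t 5.33 tray -89.8 -4.3 z 10.5 toolY angle to trayY -0.004 open 0.00 [ 0.1  0.5 -0.5]
```

{"method": "move_arm", "body": {
  "series": [
    [[0,-8,0,0,0],[0,-17,0,0,0],[0,-26,0,0,0],[0,-35,0,0,0],[0,-44,-1,0,0],[0,-52,-1,0,0],[0,-60,-1,0,0],[0,-68,-1,0,0],[0,-74,-1,0,0],[0,-79,-1,0,0]]
  ]
}}

```text
time_s: 6.17
eef_pos: [0.4968, 0.0614, 0.0106]
eef_rot: [0.0, 0.649, 0.761, 0.0]
wrist_force: [-0.7, 0.1, 0.3]
opening: -0.005
grasp_force: 0.1
```

```bash
python3 -c "
from h import *
tool();p,d=camera('side');q,_=camera('scene')
cv2.imwrite('pics/s3.png',np.hstack([cv2.resize(x,None,fx=3.5,fy=3.5,interpolation=cv2.INTER_CUBIC) for x in (q[160:320,225:335],p[160:320,220:330])]))"
```

```text
t 6.17 tray -9.6 -5.5 z 10.6 toolY angle to trayY -0.005 open -0.00 [-0.7  0.1  0.3]
```

View pics/s3.png

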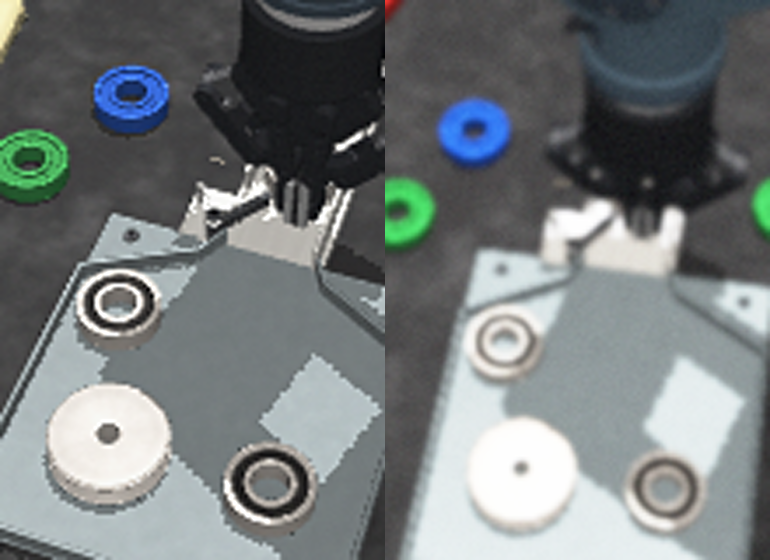

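The first bearing is in the slot with the catch closed behind it (scene ~(295,215)). The rear-right bearing can go straight to the throat with one 18° push, so it is next.

{"method": "move_arm", "body": {
  "series": [
    [[0,0,0,-20,0],[0,0,0,-42,0],[0,30,-7,-45,0],[0,67,-16,-45,0],[0,104,-25,-45,-0.1],[0,141,-34,-45,-0.2],[0,178,-43,-45,-0.3],[0,205,-49,-45,-0.315],[0,217,-52,-30,-0.315],[0,217,-52,-12,-0.315]]
  ]
}}

```text
time_s: 7.1
eef_pos: [0.4109, 0.2718, 0.0235]
eef_rot: [0.001, 0.52, 0.854, 0.002]
wrist_force: [0.2, 0.4, -0.6]
opening: -0.005
grasp_force: 0.0
```

```bash
python3 -c "
from h import *
tool();look('scene','side','wrist');tool()"
```

```text
t 7.10 tray -231.2 -56.3 z 23.5 toolY angle to trayY 0.315 open -0.01 [ 0.2  0.4 -0.6]
scene bearing_a 0.71 (-107.9+67.1j) px [259. 248.]
scene pulley 0.71 (-190.4+45.2j) px [253. 285.]
side bearing_a 0.71 (-109.8+67.3j) px [255. 259.]
side pulley 0.66 (-192+40.8j) px [259. 295.]
wrist bearing_a 0.68 (-169.6-37.7j) px [284. 347.]
wrist pulley 0.93 (-211.3+41j) px [422. 324.]
t 7.55 tray -227.5 -55.8 z 23.4 toolY angle to trayY 0.310 open -0.00 [0.  0.4 1.3]
```

{"method": "move_arm", "body": {
  "series": [
    [[0,0,0,7,0],[0,0,0,11,0],[0,-2,0,13,0],[0,-10,0,13,0],[0,-22,0,13,0],[0,-36,0,13,0],[0,-50,0,13,0],[0,-64,0,13,0],[0,-78,0,13,0],[0,-90,0,13,0]]
  ]
}}

```text
time_s: 8.38
eef_pos: [0.453, 0.1867, 0.0097]
eef_rot: [0.0, 0.522, 0.853, 0.0]
wrist_force: [0.2, 0.5, 0.6]
opening: 0.001
grasp_force: 0.1
```

```bash
python3 -c "
from h import *
tool();look('scene','side','wrist');tool()"
```

```text
t 8.38 tray -140.3 -28.5 z 9.7 toolY angle to trayY 0.310 open 0.00 [0.2 0.5 0.6]
scene bearing_a 0.97 (-109.8+70.7j) px [257. 248.]
scene pulley 0.82 (-190.9+39.9j) px [256. 286.]
side bearing_a 0.88 (-110.4+67.6j) px [254. 259.]
side pulley 0.7 (-192.2+40.4j) px [259. 296.]
side pulley 0.19 (-182.2-1.3j) px [280. 294.]
wrist bearing_a 0.76 (-128.4+67.6j) px [431. 333.]
wrist bearing_a 0.65 (-89-11.7j) px [286. 357.]
wrist pulley 0.57 (-191.9+38.5j) px [444. 228.]
t 8.83 tray -142.7 -29.4 z 9.5 toolY angle to trayY 0.312 open -0.00 [ 0.1 -0.3 -0.9]
```

{"method": "move_arm", "body": {
  "series": [
    [[0,-10,0,0,0],[0,-21,0,0,0],[0,-32,0,0,0],[0,-42,0,0,0],[0,-50,0,0,0],[0,-55,0,0,0],[0,-50,2,0,0],[0,-46,5,0,0.1],[0,-46,10,0,0.2],[0,-46,11,0,0.312]]
  ]
}}

```text
time_s: 9.67
eef_pos: [0.4831, 0.1531, 0.0096]
eef_rot: [0.0, 0.65, 0.76, 0.0]
wrist_force: [-0.1, -0.6, 0.0]
opening: -0.004
grasp_force: 0.0
```

```bash
python3 -c "
from h import *
look('scene','side','wrist');tool();p,_=camera('scene');cv2.imwrite('pics/s4.png',cv2.resize(p[170:310,230:370],None,fx=4,fy=4,interpolation=cv2.INTER_CUBIC))"
```

```text
scene bearing_a 0.97 (-108+67.7j) px [258. 248.]
scene pulley 0.64 (-191.5+40j) px [256. 287.]
scene pulley 0.28 (-162.7-13j) px [289. 282.]
side bearing_a 0.85 (17.8-99.6j) px [336. 220.]
side pulley 0.6 (-191.7+40.8j) px [259. 295.]
side pulley 0.16 (-175-8.1j) px [284. 291.]
wrist bearing_a 0.62 (-110.2+67.1j) px [424. 260.]
wrist bearing_a 0.47 (-43.4-4.1j) px [286. 360.]
wrist pulley 0.8 (-190.8+40.7j) px [391.  94.]
t 10.12 tray -101.8 -4.8 z 9.5 toolY angle to trayY 0.000 open 0.00 [1.3 0.  0.2]
```

View pics/s4.png

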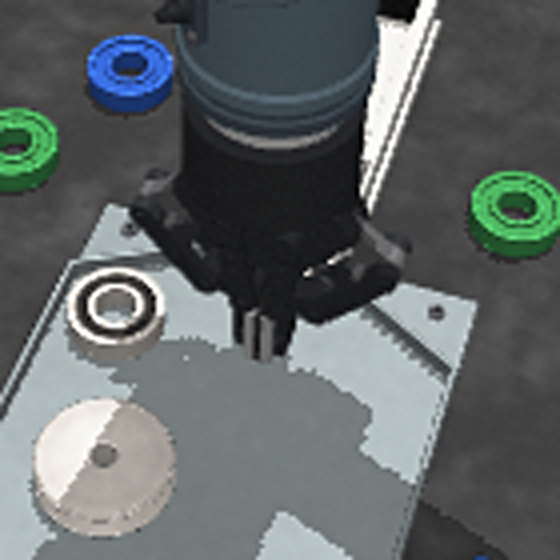

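The scene shows only the hand, with its shut tips at ~(293,253). The bearing is hidden ahead of it in the throat. I push straight through.

{"method": "move_arm", "body": {
  "series": [
    [[0,-10,0,0,0],[0,-20,0,0,0],[0,-30,0,0,0],[0,-40,0,0,0],[0,-50,-1,0,0],[0,-60,-1,0,0],[0,-70,-1,0,0],[0,-79,-1,0,0],[0,-86,-1,0,0],[0,-91,-1,0,0]]
  ]
}}

```text
time_s: 11.0
eef_pos: [0.4967, 0.0613, 0.0095]
eef_rot: [0.0, 0.648, 0.761, 0.0]
wrist_force: [0.3, 1.4, -0.1]
opening: -0.004
grasp_force: 0.3
```

```bash
python3 -c "
from h import *
tool();p,d=camera('side');q,_=camera('scene');tool()
for n in('scene','side'):
  print(n,[(round(r['conf'],2),np.round(r['bbox'])) for r in outline_of('catch',n)])
cv2.imwrite('pics/s5.png',np.hstack([cv2.resize(x,None,fx=5,fy=5,interpolation=cv2.INTER_CUBIC) for x in (q[170:270,255:335],p[170:270,245:325])]))"
```

```text
t 11.00 tray -9.6 -5.6 z 9.5 toolY angle to trayY -0.002 open -0.00 [ 0.3  1.4 -0.1]
t 11.10 tray -9.8 -5.5 z 9.6 toolY angle to trayY -0.002 open -0.00 [ 0.2  0.2 -0.2]
scene [(0.52, array([293., 221.,  15.,  13.]))]
side [(0.58, array([281., 227.,  11.,  11.]))]
```

View pics/s5.png

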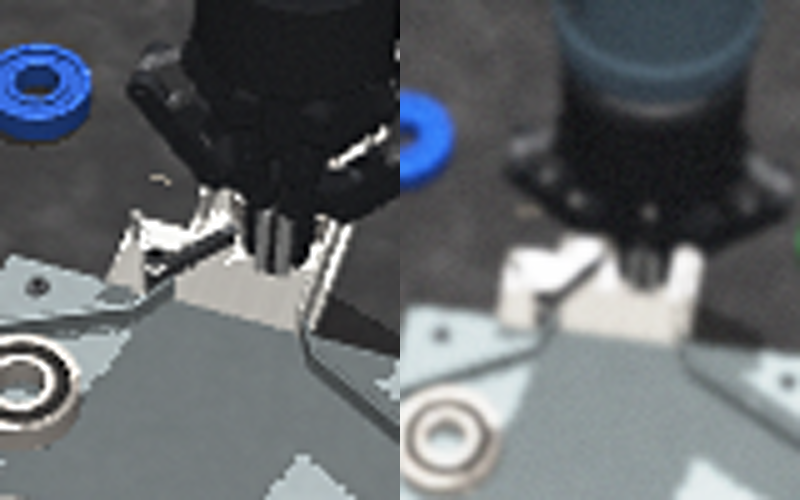

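The lever lies closed (crop ~(195,250)) and the hand is clear of it at the gate. Up and over to the last bearing at (-109,67): approach behind it, turned 25°, to bring it off the rim.

{"method": "move_arm", "body": {
  "series": [
    [[0,0,0,-20,0],[0,0,0,-42,0],[0,22,12,-48,0],[0,50,29,-48,0.1],[0,78,45,-48,0.2],[0,106,61,-48,0.3],[0,130,75,-48,0.4],[0,138,79,-40,0.436],[0,138,79,-32,0.436],[0,138,79,-27,0.436]]
  ]
}}

```text
time_s: 12.03
eef_pos: [0.551, 0.2118, 0.0351]
eef_rot: [-0.0, 0.796, 0.605, -0.001]
wrist_force: [-0.4, 0.1, -1.0]
opening: -0.001
grasp_force: 0.0
```

```bash
python3 -c "
from h import *
look('scene','side','wrist');tool()"
```

```text
scene bearing_a 0.71 (74.1+5.8j) px [316. 192.]
scene bearing_a 0.66 (24.9+2.3j) px [311. 208.]
scene bearing_a 0.63 (-121.1+54.9j) px [262. 255.]
scene pulley 0.64 (-190.6+39.9j) px [256. 286.]
side pulley 0.84 (-191.9+41.3j) px [259. 295.]
wrist bearing_a 0.87 (-111.2+85.9j) px [329. 293.]
wrist pulley 0.7 (-191.7+42.9j) px [201. 210.]
t 12.48 tray -148.1 73.7 z 37.0 toolY angle to trayY -0.438 open 0.00 [-0.  -0.3 -0.4]
```

{"method": "move_arm", "body": {
  "series": [
    [[0,0,0,13,0],[0,0,0,22,0],[0,0,0,27,0],[0,0,0,27,0],[0,-6,0,27,0],[0,-13,0,27,0],[0,-19,0,27,0],[0,-25,-4,27,0],[0,-31,-8,27,0],[0,-36,-12,27,0]]
  ]
}}

```text
time_s: 13.32
eef_pos: [0.5293, 0.1807, 0.0095]
eef_rot: [-0.002, 0.798, 0.603, -0.0]
wrist_force: [-2.6, 6.3, -0.0]
opening: -0.001
grasp_force: 3.3
```

```bash
python3 -c "
from h import *
tool();look('scene','side','wrist');tool()"
```

```text
t 13.32 tray -122.1 45.9 z 9.5 toolY angle to trayY -0.438 open -0.00 [-2.6  6.3 -0. ]
scene bearing_a 0.62 (25.1+1.7j) px [311. 208.]
scene pulley 0.9 (-190.7+40.2j) px [256. 286.]
side bearing_a 0.79 (18.2-97.7j) px [335. 220.]
side pulley 0.83 (-192.1+40.8j) px [259. 295.]
wrist bearing_a 0.88 (-91.8+52.2j) px [317. 316.]
wrist pulley 0.63 (-191.1+42.1j) px [207. 156.]
t 13.77 tray -120.8 47.6 z 9.9 toolY angle to trayY -0.437 open 0.00 [-0.7  1.7  0.6]
```

{"method": "move_arm", "body": {
  "series": [
    [[0,3,0,0,0],[0,3,0,-18,0],[0,1,0,-32,0.1],[0,0,15,-32,0.22],[0,-1,28,-32,0.34],[0,-1,28,-32,0.46],[0,-1,28,-32,0.58],[0,-1,28,-28,0.61],[0,-1,28,-22,0.61],[0,-1,28,-18,0.61]]
  ]
}}

```text
time_s: 14.6
eef_pos: [0.5576, 0.1711, 0.027]
eef_rot: [0.0, 0.942, 0.337, -0.0]
wrist_force: [0.3, -0.2, -1.0]
opening: 0.002
grasp_force: 0.0
```

```bash
python3 -c "
from h import *
look('scene','side','wrist');tool();print(ctrl.get_obs()['q'])
p=camera('wrist')[0];cv2.imwrite('pics/w6.png',cv2.resize(p[200:400,160:440],None,fx=2.5,fy=2.5))"
```

```text
scene bearing_a 0.82 (73.9+6.3j) px [316. 192.]
scene bearing_a 0.81 (-86+42.6j) px [275. 243.]
scene bearing_a 0.57 (26+2.1j) px [311. 208.]
scene pulley 0.94 (-191.2+39.5j) px [256. 287.]
side bearing_a 0.71 (23.6+2.6j) px [293. 212.]
side bearing_a 0.66 (-83.6+38.8j) px [269. 250.]
side pulley 0.97 (-192+40.7j) px [259. 295.]
wrist bearing_a 0.81 (-77.2+55.8j) px [318. 305.]
wrist pulley 0.87 (-190.1+44j) px [135. 233.]
t 15.05 tray -108.3 72.5 z 27.8 toolY angle to trayY -1.047 open 0.00 [ 0.3 -0.3 -0.4]
[ 9.48791720e-02  4.57984443e-01  1.70936796e+00 -7.84839306e-05
  9.73762544e-01  9.79617791e-01]
```

View pics/w6.png

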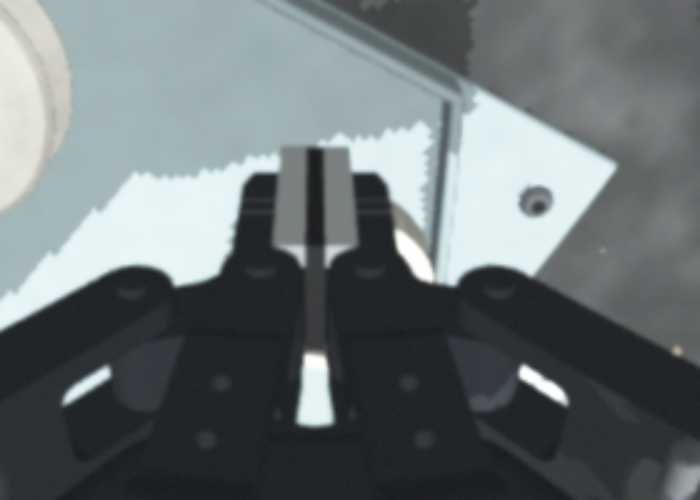

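The wrist view shows the shut tips (crop ~(315,200)) clear of the rim, with the bearing just ahead against the funnel wall (crop ~(410,240)). That agrees with the measured (-85,42). Descend and push along the wall into the throat.

{"method": "move_arm", "body": {
  "series": [
    [[0,0,0,9,0],[0,0,0,16,0],[0,0,0,18,0],[0,-5,0,18,0],[0,-12,0,18,0],[0,-20,0,18,0],[0,-28,0,18,0],[0,-36,0,18,0],[0,-43,0,18,0],[0,-49,0,18,0]]
  ]
}}

```text
time_s: 15.93
eef_pos: [0.5189, 0.1397, 0.0097]
eef_rot: [0.0, 0.942, 0.336, 0.0]
wrist_force: [0.7, -0.1, -0.8]
opening: -0.001
grasp_force: 0.1
```

```bash
python3 -c "
from h import *
tool();look('scene','side','wrist');tool()"
```

```text
t 15.93 tray -83.3 29.0 z 9.7 toolY angle to trayY -1.047 open -0.00 [ 0.7 -0.1 -0.8]
scene bearing_a 0.64 (74.4+7j) px [316. 192.]
scene bearing_a 0.64 (18.9-100j) px [358. 223.]
scene bearing_a 0.61 (-65.1-4.6j) px [301. 241.]
scene bearing_a 0.52 (24.6+1.5j) px [311. 209.]
scene pulley 0.93 (-190.8+40.2j) px [256. 286.]
side bearing_a 0.84 (18.5-99.3j) px [335. 220.]
side bearing_a 0.52 (-60.3-7.4j) px [292. 244.]
side pulley 0.58 (-191.5+39.9j) px [259. 295.]
wrist bearing_a 0.89 (-56.9-15.8j) px [287. 354.]
wrist pulley 0.88 (-189+43.4j) px [108. 155.]
t 16.38 tray -84.0 30.1 z 9.5 toolY angle to trayY -1.047 open 0.00 [-0.3 -0.1 -0.3]
```

{"method": "move_arm", "body": {
  "series": [
    [[0,3,0,0,0],[0,3,0,-25,0],[0,3,-4,-35,-0.12],[0,0,-15,-35,-0.24],[0,-6,-25,-35,-0.36],[0,-13,-32,-35,-0.48],[0,-19,-37,-35,-0.6],[0,-19,-37,-35,-0.72],[0,-19,-37,-35,-0.84],[0,-19,-37,-32,-0.96]]
  ]
}}

```text
time_s: 17.22
eef_pos: [0.4821, 0.1573, 0.0421]
eef_rot: [0.0, 0.678, 0.735, 0.001]
wrist_force: [0.9, -0.3, -0.2]
opening: -0.001
grasp_force: 0.0
```

```bash
python3 -c "
from h import *
look('scene','side');tool()"
```

```text
scene bearing_a 0.76 (20.1-99.9j) px [358. 223.]
scene bearing_a 0.61 (76.8-9.7j) px [323. 193.]
scene bearing_a 0.46 (-72.7-17.2j) px [306. 246.]
scene pulley 0.56 (-191.8+40.6j) px [255. 287.]
side bearing_a 0.59 (17.9-98.9j) px [335. 220.]
side pulley 0.78 (-191.5+40.7j) px [259. 295.]
t 17.52 tray -106.4 -5.0 z 41.6 toolY angle to trayY -0.090 open 0.00 [ 0.2 -0.4 -0.4]
```

{"method": "move_arm", "body": {
  "series": [
    [[0,6,0,10,-0.09],[0,6,0,22,-0.09],[0,6,0,29,-0.09],[0,6,0,32,-0.09],[0,0,0,32,-0.09],[0,-8,1,32,-0.09],[0,-17,2,32,-0.09],[0,-26,2,32,-0.09],[0,-34,3,32,-0.09],[0,-40,4,32,-0.09]]
  ]
}}

```text
time_s: 18.35
eef_pos: [0.489, 0.116, 0.0099]
eef_rot: [0.0, 0.647, 0.763, 0.0]
wrist_force: [-0.5, 0.8, 0.4]
opening: 0.004
grasp_force: 0.2
```

```bash
python3 -c "
from h import *
tool();look('scene','side','wrist');tool()"
```

```text
t 18.35 tray -64.7 -4.4 z 9.9 toolY angle to trayY 0.002 open 0.00 [-0.5  0.8  0.4]
scene bearing_a 0.68 (18.6-99.9j) px [358. 223.]
scene pulley 0.86 (-190.6+40.2j) px [256. 286.]
side bearing_a 0.71 (18.3-98.5j) px [335. 220.]
side pulley 0.81 (-191.9+40.7j) px [259. 295.]
wrist bearing_a 0.88 (-23.3+2.3j) px [297. 341.]
wrist pulley 0.8 (-180.5+41j) px [392.  38.]
t 18.80 tray -66.5 -4.7 z 9.5 toolY angle to trayY 0.004 open 0.00 [ 0.7  0.6 -0.7]
```

{"method": "move_arm", "body": {
  "series": [
    [[0,-7,0,0,0],[0,-15,0,0,0],[0,-23,-1,0,0],[0,-30,-1,0,0],[0,-37,-1,0,0],[0,-43,-1,0,0],[0,-48,-1,0,0],[0,-52,-1,0,0],[0,-55,-1,0,0],[0,-56,-1,0,0]]
  ]
}}

```text
time_s: 19.63
eef_pos: [0.4969, 0.0614, 0.0096]
eef_rot: [0.0, 0.647, 0.763, 0.0]
wrist_force: [-0.3, 1.4, 0.2]
opening: -0.003
grasp_force: 0.4
```

```bash
python3 -c "
from h import *
tool();look('scene','side');tool()
print([(round(r['conf'],2),np.round(r['bbox'])) for r in outline_of('catch','scene')])"
```

```text
t 19.63 tray -9.6 -5.3 z 9.6 toolY angle to trayY 0.002 open -0.00 [-0.3  1.4  0.2]
scene bearing_a 0.53 (-18.3+26.7j) px [293. 220.]
scene bearing_a 0.15 (-151.9-5.9j) px [287. 277.]
scene pulley 0.8 (-191.3+40.1j) px [256. 287.]
side bearing_a 0.72 (18.2-98.2j) px [335. 220.]
side bearing_a 0.36 (-150.5-2.9j) px [283. 280.]
side pulley 0.77 (-192.3+40.8j) px [259. 296.]
t 19.93 tray -10.3 -5.4 z 9.5 toolY angle to trayY 0.003 open 0.00 [ 0.3 -0.9 -1. ]
[]
```

Now straight up and away from the slot, then check.

{"method": "move_arm", "body": {
  "series": [
    [[0,0,0,-15,0],[0,0,0,-40,0],[0,0,0,-75,0],[0,20,0,-110,0],[0,50,0,-135,0],[0,85,0,-150,0],[0,120,0,-160,0],[0,155,0,-165,0],[0,180,0,-170,0],[0,190,0,-170,0]]
  ]
}}

```text
time_s: 20.82
eef_pos: [0.4651, 0.2527, 0.1809]
eef_rot: [0.0, 0.645, 0.764, 0.001]
wrist_force: [1.5, 0.6, -0.1]
opening: -0.001
grasp_force: 0.0
```

```bash
python3 -c "
from h import *
look('scene','side','wrist');tool()
q=camera('scene')[0];p=camera('side')[0];w=camera('wrist')[0]
cv2.imwrite('pics/s7.png',np.hstack([cv2.resize(q[170:250,270:350],(480,480),interpolation=cv2.INTER_CUBIC),cv2.resize(p[170:250,255:308],(318,480),interpolation=cv2.INTER_CUBIC)]))"
```

```text
scene bearing_a 0.9 (18.8-100j) px [358. 223.]
scene bearing_a 0.7 (119.6+8.3j) px [321. 178.]
scene bearing_a 0.67 (76.1+2.5j) px [318. 192.]
scene pulley 0.69 (-190.8+40.2j) px [256. 286.]
side bearing_a 0.62 (18.7-99.8j) px [336. 220.]
side pulley 0.63 (-185.1-8.7j) px [283. 296.]
side pulley 0.55 (-191.9+40.4j) px [259. 295.]
wrist bearing_a 0.57 (24.8-5.7j) px [286. 356.]
wrist pulley 0.75 (-191.1+41.3j) px [333. 196.]
t 21.27 tray -199.0 -5.9 z 179.2 toolY angle to trayY 0.001 open 0.00 [-0.5 -0.3  0.8]
```

View pics/s7.png

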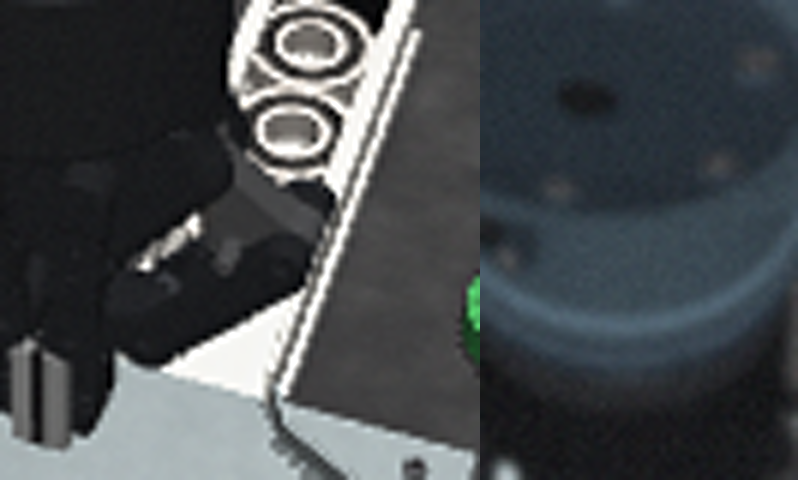

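The row shows bearings at x≈76 and 120, and the wrist sees one at x≈25, but the hand hides the catch. I'll move it aside and check the lever numerically.

{"method": "move_arm", "body": {
  "series": [
    [[0,0,-20,-10,0],[0,0,-50,-20,0],[0,0,-80,-30,0],[0,0,-110,-30,0],[0,0,-135,-30,0],[0,0,-150,-30,0],[0,0,-155,-30,0],[0,0,-155,-30,0],[0,0,-155,-30,0],[0,0,-155,-30,0]]
  ]
}}

```text
time_s: 22.25
eef_pos: [0.3137, 0.224, 0.2098]
eef_rot: [0.0, 0.647, 0.763, 0.0]
wrist_force: [0.5, 0.2, 0.1]
opening: 0.004
grasp_force: 0.0
```

```bash
python3 -c "
from h import *
look('scene','side');tool()
for n in('scene','side'):
  q=camera(n)[0];a=cv2.imread(f'pics/{n}0.png')
  print(n,[(round(r['conf'],2),np.round(r['bbox'])) for r in outline_of('catch',n)])
  for ang in np.arange(0,.71,.1):
    v=(31-22j)*np.exp(1j*ang); T=[((-34+35j)+v*s) for s in np.linspace(.35,1,14)]
    X=proj(n,W(O,U,[(z.real,z.imag) for z in T],.016))
    f=lambda im:cv2.remap(cv2.cvtColor(im,6),X[None].astype(np.float32),None,1)[0].mean().round()
    print(round(ang,1),'before',f(a),'now',f(q))
"
```

```text
scene bearing_a 0.87 (24.5+2.3j) px [311. 209.]
scene bearing_a 0.83 (74.9+3j) px [317. 192.]
scene bearing_a 0.76 (9.1-93.6j) px [354. 226.]
scene bearing_a 0.62 (122.1+7.2j) px [322. 178.]
scene pulley 0.91 (-190.8+39.9j) px [256. 286.]
side bearing_a 0.59 (18.4-98.4j) px [335. 220.]
side bearing_a 0.58 (22.6+1.9j) px [293. 213.]
side bearing_a 0.53 (118.2+5.6j) px [297. 181.]
side pulley 0.8 (-191.6+41.1j) px [259. 295.]
t 22.55 tray -199.6 -160.7 z 209.3 toolY angle to trayY 0.003 open -0.00 [-1.2  0.   0.2]
scene [(0.46, array([295., 218.,  13.,   5.]))]
0.0 before 80.0 now 81.0
0.1 before 108.0 now 112.0
0.2 before 187.0 now 194.0
0.3 before 200.0 now 208.0
0.4 before 191.0 now 199.0
0.5 before 183.0 now 190.0
0.6 before 139.0 now 145.0
0.7 before 144.0 now 150.0
side [(0.63, array([281., 227.,  10.,  10.]))]
0.0 before 164.0 now 152.0
0.1 before 191.0 now 180.0
0.2 before 230.0 now 228.0
0.3 before 246.0 now 246.0
0.4 before 250.0 now 250.0
0.5 before 242.0 now 242.0
0.6 before 224.0 now 223.0
0.7 before 195.0 now 195.0
```

All three stand in the row (x≈24, 75, 121), the lever's brightness profile matches the closed start state, and the pulley and look-alikes haven't moved.

```bash
python3 -c "
from bench import order
print(order.hand_in())"
```

```text
the job is handed in; nothing more can be done
None
```

The job is handed in at about 22.7 s of the 54 s: all three bearings stand in a row in the slot with the catch closed behind the last, the pulley is untouched, and the hand is clear (no verdict was returned).

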